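Put the phones on charge under the hall console's glass shelf

TASK

Put the family's phones on charge for the night: take the full power bank out of the charging shelf and lay it flat in the wooden tray, then slide every phone lying on the hall console, screen up and lengthways, into a bay of its own under the glass, fully home against the back stop. Last of all, once everything is in its place, turn the timer dial to three hours, one click being one hour. Leave the ornaments, the bowl, the car key and the other things where they are.

Things in the scene. Friction and masses are not known exactly. Their poses are not given: they have to be found in the camera images.
- charger: charging shelf, fixed. Origin on the console surface below the middle of the glass top's front edge; x to its back, away from the robot, y left. Board 8 mm thick: x -70 to 125, y -179 to 179 mm. Glass over x 0 to 125, from 30 to 36 mm up: the slot is 22 mm high. Four bays 82 mm wide, open in front, back stop at x = 115. Timer housing at the right, y -179 to -261, x -70 to 125, 36 mm high
- bay1 (a point): centre of the charging pad in bay 1 (the leftmost, y = +132 mm of the shelf), on the board's top: where a phone's centre lies when it is home (48 mm behind the glass' front edge); axes as the charging shelf's
- bay2 (a point): centre of the charging pad in bay 2 (y = +44 mm), on the board's top: where a phone's centre lies when it is home (48 mm behind the glass' front edge); axes as the charging shelf's
- bay3 (a point): centre of the charging pad in bay 3 (y = -44 mm), on the board's top: where a phone's centre lies when it is home (48 mm behind the glass' front edge); axes as the charging shelf's
- bay4 (a point): centre of the charging pad in bay 4 (the rightmost, y = -132 mm), on the board's top: where a phone's centre lies when it is home (48 mm behind the glass' front edge); axes as the charging shelf's
- phone1: a compact phone in a blue case, 134 x 66 x 13 mm (x, y, z), about 0.2 kg, black screen on top. Origin: centre of its underside; x along its length, z out of the screen. Lies on the console at the start; three or four phones are present; an absent one is None. Either end may go in first
- phone2: a compact phone in a red case, 134 x 66 x 13 mm (x, y, z), about 0.2 kg, black screen on top. Origin: centre of its underside; x along its length, z out of the screen. Lies on the console at the start; three or four phones are present; an absent one is None. Either end may go in first
- phone3: a compact phone in a green case, 134 x 66 x 13 mm (x, y, z), about 0.2 kg, black screen on top. Origin: centre of its underside; x along its length, z out of the screen. Lies on the console at the start; three or four phones are present; an absent one is None. Either end may go in first
- phone4: a compact phone in an orange case, 134 x 66 x 13 mm (x, y, z), about 0.2 kg, black screen on top. Origin: centre of its underside; x along its length, z out of the screen. Lies on the console at the start; three or four phones are present; an absent one is None. Either end may go in first
- bank_black: a black power bank, 130 x 64 x 15 mm (x, y, z), about 0.25 kg, four small lit dots at one end of its top. Origin: centre of its underside; x along its length, z up. Exactly one of the two power banks is present (the other is None); it starts lying in bay 2 of the charging shelf with 32 to 42 mm of its length standing out in front of the glass
- bank_silver: a silver power bank, 130 x 64 x 15 mm (x, y, z), about 0.25 kg, four small lit dots at one end of its top. Origin: centre of its underside; x along its length, z up. Exactly one of the two power banks is present (the other is None); it starts lying in bay 3 of the charging shelf with 32 to 42 mm of its length standing out in front of the glass
- tray: open wooden tray, fixed to the console, outside 170 x 132 mm (x, y), walls 6 mm thick and 22 mm high, inside 158 x 120 mm. Origin: centre of its underside; its inner floor lies 5 to 6 mm above; x along its long side
- timer (a joint): the timer dial's angle (rad): 0 = off, grows clockwise seen from above, one click (one hour) every 30 degrees = 0.524 rad, stops at 0 and at 4 h = 2.094. The dial springs to the nearest click by itself when let go; getting over a click takes about 0.08 N m. It starts at off or at 1 h. Marks on the housing round it: one red dot for off, then 1, 2, 3, 4 black dots
- dial_grip (a point): point on the dial's vertical axis, 67 mm above the console, at the height to grip. The dial is a skirt 46 mm in diameter (36 to 44 mm above the console) carrying an upright bar grip 42 mm long, 14 mm wide, from 44 to 74 mm above the console. The point turns with the dial, x along the bar; the bar's end with a red line (-x end) is the pointer, facing the shelf's front (robot side) at 0
- heart: bystander: metal heart on a wooden foot 45 x 100 mm, 130 mm tall. Origin: centre of its underside
- holder_a: bystander: ribbed white tealight holder, 80 mm in diameter, 86 mm tall. Origin: centre of its underside
- holder_b: bystander: another such tealight holder. Origin: centre of its underside
- bowl: bystander: shallow wicker-brown bowl, 150 mm in diameter, 45 mm tall. Origin: centre of its underside
- car_key: bystander: black car key fob with a steel ring, 60 x 34 x 14 mm, lying on the rear of the timer housing. Origin: centre of its underside
- glasses_case: bystander: dark brown glasses case, 155 x 58 x 36 mm (x, y, z). Origin: centre of its underside
Not all that is in view belongs to the job. Leave any turquoise look-alike of the phone2 alone. Leave any yellow look-alike of the phone3 alone.

How it is judged:
By the outcome, as a careful person would: the job done as asked, in the order asked, and still so for the second after the job is handed in, with the robot touching nothing.
Of bank_black, bank_silver only 1 to 1 are there at a start; the rules pass over those that are not, and their reading is None.
Of phone1, phone2, phone3, phone4 only 3 to 4 are there at a start; the rules pass over those that are not, and their reading is None.
At some moment in a run one of phone1, phone2, phone3, phone4, bank_black, bank_silver may be knocked a few centimetres aside while the robot is not near it.
Once in a run the grip may slacken for a moment while it holds something.
It also fails if it takes over 210 s, if anything falls off the work surface, if the arm or the gripper's body presses on something with over 40 N, if the wrist force passes 120 N, or if a joint passes its speed limit or range.

ROBOT

A 7-joint arm with a two-finger parallel gripper is mounted at the origin on the work surface. World frame = base frame: x ahead of the robot, y to its left, z up, the work surface at z = 0. Lengths are in m, angles in rad, forces in N, time in s.
With the tool pointing down it reaches from about 0.35 to 0.9 m from the base axis. Payload 19.9 kg.
Tool frame: the origin (TCP) lies at the very end of the fingers, on their centre line; the grasp point (between the pads) lies ctrl.hold_point_z behind it (ctrl.hold_point_z is the distance from the TCP to the grasp point, in m); z points along the fingers, y is the line along which they close (so a half turn about z gives the same grasp; the last joint's range is limited). The gripper opens to 94 mm and grips with 3 to 60 N. Pads are 16 mm wide; open, the fingers measure 119 mm over their backs; the gripper's body (75 mm by 177 mm) begins 78 mm behind the grasp point.
Start: joints at [-1.22, 0.417, -0.01, 1.614, 0.005, 1.111, -0.053], TCP at [0.239, 0.578, 0.205] pointing down, gripper open.
Joint ranges: [-2.81, 2.81], [-0.39, 2.02], [-1.27, 1.25], [0.06, 2.57], [-1.19, 4.33], [0.19, 2], [-2.82, 2.82]. Speed limits (rad/s): [1.89, 1.89, 2.39, 2.39, 3.01, 3.01, 3.01].

INTERFACE

Orientations are given as a unit quaternion [w, x, y, z].
In Python, from workcell import ctrl gives the robot as it stands.
- The arm moves only by the tool send_rows, never from a script. Its argument "motion" is a list of rows, each a list of 7 numbers: the turn, a rotation vector about the tool's x, y, z in degrees, then the shift along the tool's x, y, z in m, then the finger opening in m, from 0 to 0.094. A call has 1 to 20 rows; each row shifts and turns the commanded pose from where the row before left it, along the tool's axes as they then stand; what a row does not reach is not made up. A row lasts 1/12 s, in which the tool goes at most 41.7 mm and 7.16 degrees, less where a joint would pass 70% of its speed; a pose out of reach is approached as far as the arm can. A call is refused whole if a number of a shift passes 0.0417 or a number of a turn 7.16, either way. A call with a gripper value outside its range is refused whole. The fingers move at their own pace and stop on an object; the grip force is fixed at half the most. Time passes only in rows, so rows that do not move let the fingers close. It gives the time, the measured TCP pose, the force, the opening and the grip force at its end, in the units of the state.
- ctrl.get_obs(): the state, without advancing time (a new reading comes with each control period).
- ctrl.read_camera(name): name is "side" or "top"; returns a dict with "color" (480x640x3 uint8, red, green, blue), "camera_matrix" (3x3 intrinsics, pixels), "R" (3x3) and "t" (3): a world point X has camera coordinates R X + t. Camera axes: x right, y down, z forward; pixel columns grow to the right and rows downward; lengths in m; the calibration is good to about 2 mm. A picture is of the moment at which its call begins. There is no depth.
- ctrl.close_job(): hands the job in; it is judged then, once.
Trained networks look in the newest picture that a camera, given by its name, has taken for a name from the list of things; names that differ only in an ending like _2 or _b are one class to them, and where a whole thing is asked for, a point or a joint stands for the part that bears it (a point fixed in the world has none). Each returns a list of dicts, best first, with "score" (0 to 1); they miss things now and then, are a little off and sometimes report something else, mostly with a low value. They report only what shows in the picture. A call takes as long as a camera call. They do not tell look-alikes from the thing itself.
- ctrl.spot_in(camera, thing): "extent" ([left, top, right, bottom] in pixels, round what is visible of it).
- ctrl.tip_of(camera, thing): "location" ([row, column] in pixels: a listed point, or the origin of a listed thing).
The state is a dict: "time_s": time; "joint_pos": joint angles; "qvel": joint speeds; "tau": joint torques, N m; "tcp_pos": TCP position; "orientation": TCP orientation; "contact_force": force on the tool from outside, world axes, zero at the start; "wrist_torque": the same for the moment, N m; "width": opening from 0.0 (shut) to 1.0 (fully open); "grip_force": force on a finger pad.
Only numpy, scipy, OpenCV 4.12 (cv2) and the standard library are available. Lean on these libraries where they do the work, as an engineer would, in place of code of your own. Each camera call takes 0.05 s, during which the arm holds its last target. There are 200 camera calls.

## Working session

There is one attempt and no reset: what is moved stays moved. The work goes in short steps, Python scripts to look and compute and a tool call to move; the robot and the scene stay as the last step left them, time stands still between calls to the robot, and variables do not carry over. Pictures are saved under pics/ and viewed, at most 14 in all, crops included, and the job is handed in when it is done.

Besides the shell and the picture viewer there is one more tool, called as name(argument=value, ...) on one line, values as JSON. send_rows: Moves the arm, as the interface text tells. Its arguments: {"type":"object","properties":{"motion":{"type":"array"}},"required":["motion"]}

```bash
ls; mkdir -p pics; cat > h.py <<'E'
import numpy as np, cv2
from workcell import ctrl
from scipy.spatial.transform import Rotation as Ro
def cam(n): return ctrl.read_camera(n)
def proj(c,X):
    p=c["camera_matrix"]@(c["R"]@np.asarray(X,float)+c["t"]); return p[:2]/p[2]
def unp(c,uv,z):
    K=np.asarray(c["camera_matrix"]);R=np.asarray(c["R"]);t=np.asarray(c["t"])
    d=R.T@np.linalg.inv(K)@np.array([uv[0],uv[1],1.]); o=-R.T@t
    return o+d*(z-o[2])/d[2]
def save(c,n,box=None,s=1):
    im=c["color"][:,:,::-1]
    if box: im=im[box[1]:box[3],box[0]:box[2]]
    cv2.imwrite("pics/"+n,cv2.resize(np.ascontiguousarray(im),None,fx=s,fy=s,interpolation=cv2.INTER_CUBIC))
E
python3 - <<'E'
from h import *
for n in("top","side"):
    c=cam(n);save(c,n+"0.png");print(n,-c["R"].T@c["t"],c["camera_matrix"][0,0])
    for t in["charger","phone1","phone2","phone3","phone4","bank_black","bank_silver","tray","timer"]:
        print(t,[(round(d["score"],2),[int(x) for x in d["extent"]]) for d in ctrl.spot_in(n,t)][:4])
o=ctrl.get_obs();print(o, ctrl.hold_point_z)
E
```

```text
pics
top [0.30218968 0.07240536 1.1329719 ] 464.9800991852568
charger [(0.93, [271, 121, 451, 209])]
phone1 [(0.95, [93, 201, 142, 259]), (0.89, [214, 152, 241, 200]), (0.87, [469, 332, 528, 393]), (0.69, [336, 218, 375, 280])]
phone2 [(0.95, [93, 201, 142, 259]), (0.89, [214, 152, 241, 200]), (0.87, [469, 332, 528, 393]), (0.69, [336, 218, 375, 280])]
phone3 [(0.95, [93, 201, 142, 259]), (0.89, [214, 152, 241, 200]), (0.87, [469, 332, 528, 393]), (0.69, [336, 218, 375, 280])]
phone4 [(0.95, [93, 201, 142, 259]), (0.89, [214, 152, 241, 200]), (0.87, [469, 332, 528, 393]), (0.69, [336, 218, 375, 280])]
bank_black []
bank_silver [(0.6, [347, 173, 374, 194])]
tray [(0.8, [169, 218, 236, 292])]
timer [(0.83, [424, 173, 445, 189]), (0.67, [268, 120, 451, 210])]
side [-0.00866244 -0.85655909  1.3271999 ] 618.3649495868107
charger [(0.63, [329, 193, 468, 342])]
phone1 [(0.95, [294, 271, 349, 314]), (0.94, [231, 139, 267, 168]), (0.93, [255, 421, 320, 467]), (0.77, [263, 231, 315, 264])]
phone2 [(0.95, [294, 271, 349, 314]), (0.94, [231, 139, 267, 168]), (0.93, [255, 421, 320, 467]), (0.77, 
[... 458 characters left out ...]
nt_pos': array([-1.22044307,  0.41740254, -0.0103304 ,  1.61362465,  0.00471101,
        1.11071112, -0.05296313]), 'qvel': array([ 0.00023115, -0.00020266, -0.00047079, -0.00258035, -0.00110487,
        0.00052884, -0.00135669]), 'tau': array([-4.36593200e-04, -8.51060414e+01,  6.38317466e-01, -4.26304078e+01,
       -4.87278518e-02,  1.38580144e-02,  5.14608814e-06]), 'tcp_pos': array([0.23865899, 0.57759732, 0.20541299]), 'orientation': array([ 7.73774471e-06,  1.94639848e-01,  9.80874776e-01, -6.25096006e-05]), 'contact_force': array([0.89158679, 0.27738989, 0.13902235]), 'wrist_torque': array([-0.0051744 , -0.00896531, -0.04187402]), 'grip_force': 0.0, 'width': 0.997489152567376} 0.0188
```

View pics/top0.png

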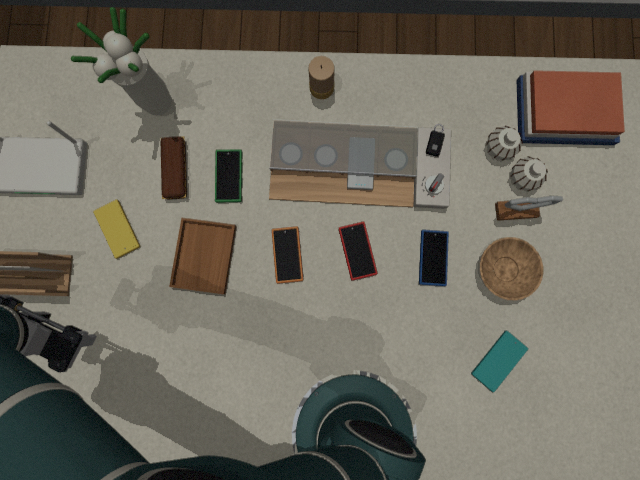

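View pics/side0.png

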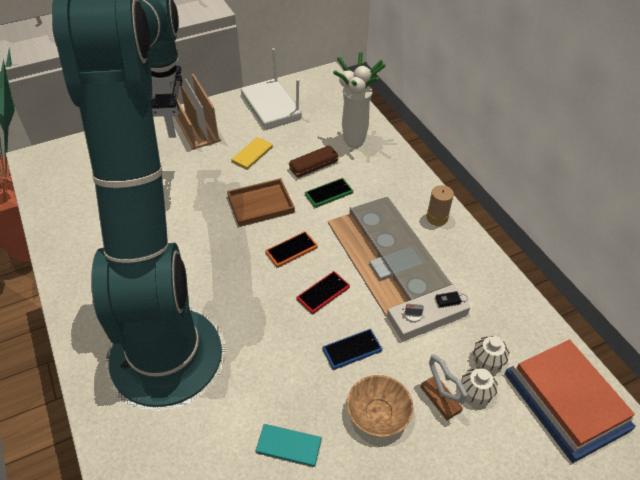

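Top view: green phone (229,175), orange (288,255), red (357,250), blue (433,258); the silver bank (361,183) is in bay 3. The tray is at (204,257) and the dial at (434,183). Possible mix-ups are the yellow look-alike (117,229) and the turquoise one (500,362). Both are plain with no screen, so I leave them alone, along with the dark case (174,168).

```bash
cat >> h.py <<'E'
HUE={"blue":(100,130),"red":(170,8),"green":(50,85),"orange":(8,22)}
ROI={"green":(205,140,250,210),"orange":(262,215,312,292),"red":(330,210,388,290),"blue":(410,218,457,295)}
def phone(c,col,roi=None,z=0.013):
    x0,y0,x1,y1=roi or ROI[col]
    im=c["color"][y0:y1,x0:x1]; im=cv2.resize(im,None,fx=4,fy=4,interpolation=cv2.INTER_CUBIC)
    hsv=cv2.cvtColor(im,cv2.COLOR_RGB2HSV); a,b=HUE[col]; H=hsv[...,0]
    m=((H>=a)&(H<=b)) if a<b else ((H>=a)|(H<=b))
    m=(m&(hsv[...,1]>130)&(hsv[...,2]>60)).astype(np.uint8)
    cs=max(cv2.findContours(m,cv2.RETR_EXTERNAL,cv2.CHAIN_APPROX_NONE)[0],key=lambda k:cv2.contourArea(cv2.convexHull(k)))
    P=np.array([unp(c,((p[0]+.5)/4-.5+x0,(p[1]+.5)/4-.5+y0),z)[:2] for p in cs[:,0]],np.float32)
    (cx,cy),wh,an=cv2.minAreaRect(P); w,h=wh
    if w<h: an+=90
    an=(an+90)%180-90
    return cx,cy,max(w,h),min(w,h),an
E
python3 - <<'E'
from h import *
c=cam("top");np.set_printoptions(precision=4,suppress=True);print(c["R"])
for k in HUE: print(k,np.round(phone(c,k),4))
save(c,"shelf.png",(260,110,460,220),4)
ctrl.read_camera("top")
for t in("dial_grip","charger","bank_silver","tray","bay1","bay4","phone1"): print(t,[(round(d["score"],2),np.round(d["location"],1)) for d in ctrl.tip_of("top",t)][:4])
E
```

```text
[[ 0.0282 -0.9996 -0.0086]
 [-0.9904 -0.0267 -0.1359]
 [ 0.1356  0.0123 -0.9907]]
blue [ 0.4171 -0.1824  0.1308  0.0643 -2.3192]
red [ 0.4292  0.001   0.1329  0.0654 15.0218]
green [ 0.5523  0.3324  0.0771  0.0383 58.8103]
orange [0.4148 0.1713 0.1326 0.0656 7.4359]
dial_grip [(0.72, array([180.3, 440.6]))]
charger [(0.84, array([177.6, 343.3])), (0.63, array([155.2, 324.4]))]
bank_silver [(0.6, array([164.6, 360.1])), (0.29, array([171.3, 175.2]))]
tray [(0.79, array([256.8, 200.6]))]
bay1 [(0.9, array([153.4, 288.4])), (0.75, array([159.6, 395.3])), (0.62, array([157.8, 355.3])), (0.6, array([156.2, 320.7]))]
bay4 [(0.9, array([153.4, 288.4])), (0.75, array([159.6, 395.3])), (0.62, array([157.8, 355.3])), (0.6, array([156.2, 320.7]))]
phone1 [(0.93, array([255.4, 431.7])), (0.75, array([249.9, 288.1])), (0.64, array([251.5, 354.1])), (0.63, array([231.3, 120.1]))]
```

View pics/shelf.png

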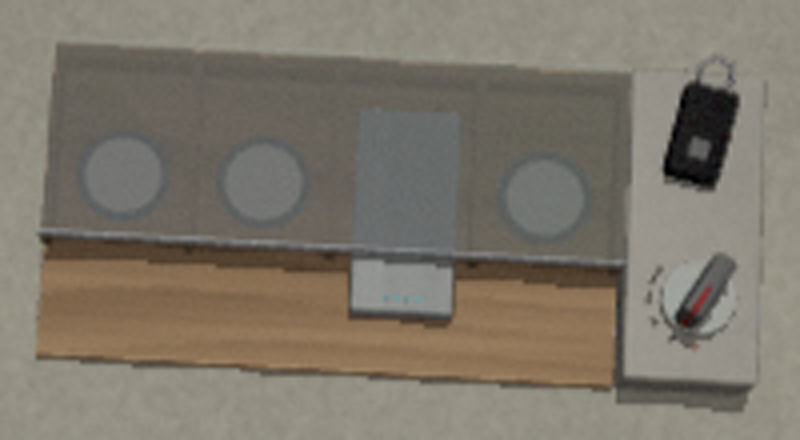

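```bash
cat >> h.py <<'E'
import json,os
def S(p): # shelf mm -> world
    x,y,a=json.load(open("shelf.json")); c,s=np.cos(a),np.sin(a)
    return np.array([x+(c*p[0]-s*p[1])/1e3, y+(s*p[0]+c*p[1])/1e3, (p[2] if len(p)>2 else 0)/1e3])
def plan(xyz,yawx,rpt=True):
    """delta from now: turn about tool z (deg), then shift in tool axes (mm) ; yawx = world yaw of tool x (deg, mod 180)"""
    o=ctrl.get_obs(); R=Ro.from_quat(np.roll(o["orientation"],-1)).as_matrix()
    y0=np.degrees(np.arctan2(R[1,0],R[0,0])); turn=-(((yawx-y0)+90)%180-90)
    R2=R@Ro.from_rotvec([0,0,turn],degrees=True).as_matrix()
    d=R2.T@(np.asarray(xyz)-o["tcp_pos"])
    print("turn %.1f shift mm"%turn,np.round(d*1e3,1),"tcp",np.round(o["tcp_pos"],4),"tilt",np.round(R[:,2],3),"t",round(o["time_s"],1))
E
sed -i 's/>130)&(hsv\[...,2\]>60)/>110)\&(hsv[...,2]>40)/' h.py
python3 - <<'E'
from h import *
from scipy.optimize import least_squares
c=cam("top")
pts=[((-70,179,8),(37,356)),((-70,-179,8),(612,388)),((0,179,36),(40,232)),((0,-179,36),(622,264)),((125,179,36),(58,43)),((125,-179,36),(632,73)),((-70,-261,36),(752,384)),((48,132,8),(123,176)),((48,44,8),(262,182)),((48,-132,8),(544,198))]
def f(q):
    r=[]
    for p,uv in pts:
        X=[q[0]+(np.cos(q[2])*p[0]-np.sin(q[2])*p[1])/1e3,q[1]+(np.sin(q[2])*p[0]+np.cos(q[2])*p[1])/1e3,p[2]/1e3]
        r+=list(proj(c,X)-np.array(uv)/4-[260-.4,110-.4])
    return r
s=least_squares(f,[.6,0,0],loss="soft_l1");print(s.x,np.degrees(s.x[2]),np.round(f(s.x),1));json.dump(list(s.x),open("shelf.json","w"))
print("green",np.round(phone(c,"green"),4))
# bank: front edge top z=.023, crop corners (351,313),(451,316)
for uv in((351,312),(452,316)):
    X=unp(c,np.array(uv)/4+[259.6,109.6],.023); a=s.x[2]; d=(X-S((0,0)))[:2]*1e3
    print("bank front shelf mm",np.cos(a)*d[0]+np.sin(a)*d[1],-np.sin(a)*d[0]+np.cos(a)*d[1])
m=cv2.cvtColor(c["color"][212:298,165:240],cv2.COLOR_RGB2HSV); m=((m[...,1]>100)&(m[...,2]>60)).astype(np.uint8)
k=max(cv2.findContours(m,0,1)[0],key=cv2.contourArea)
P=np.array([unp(c,p[0]+[165,212],.022)[:2] for p in k],np.float32);print("tray",cv2.minAreaRect(P))
plan([*S((-45,-44))[:2],.2],180+np.degrees(s.x[2]))
E
```

```text
[ 0.61738871  0.04258278 -0.0308251 ] -1.7661480030586871 [-0.8 -0.1  0.4  0.  -0.8  0.3  0.9  0.4 -1.6 -1.5  0.  -1.3  1.7  0.6
 -0.1 -0.1  0.2  0.4  0.1  0.2]
green [0.6075 0.3248 0.1318 0.065  2.5445]
bank front shelf mm -35.03064681625526 -14.89670488997039
bank front shelf mm -34.02736814779096 -76.59626975674652
tray ((0.40625056624412537, 0.3747156262397766), (0.1315629631280899, 0.16832780838012695), 83.87599182128906)
turn -20.7 shift mm [-350.1 -567.1    5.5] tcp [0.2386 0.5776 0.2054] tilt [ 0. -0. -1.] t 1.5
```

send_rows(motion=[[0,0,-6.9,0,0,0,0.094],[0,0,-6.9,0,0,0,0.094],[0,0,-6.9,-0.018,-0.03,0,0.094],[0,0,0,-0.021,-0.0315,0,0.094],[0,0,0,-0.021,-0.0315,0,0.094],[0,0,0,-0.021,-0.0315,0,0.094],[0,0,0,-0.021,-0.0315,0,0.094],[0,0,0,-0.021,-0.0315,0,0.094],[0,0,0,-0.021,-0.0315,0,0.094],[0,0,0,-0.021,-0.0315,0,0.094],[0,0,0,-0.021,-0.0315,0,0.094],[0,0,0,-0.021,-0.0315,0,0.094],[0,0,0,-0.021,-0.0315,0,0.094],[0,0,0,-0.021,-0.0315,0,0.094],[0,0,0,-0.021,-0.0315,0,0.094],[0,0,0,-0.021,-0.0315,0,0.094],[0,0,0,-0.021,-0.0315,0,0.094],[0,0,0,-0.021,-0.0315,0,0.094],[0,0,0,-0.021,-0.0315,0.02,0.094],[0,0,0,0,0,0.02,0.094]])

```text
time_s: 3.17
tcp_pos: [0.575, 0.0251, 0.1665]
orientation: [0.002, 0.019, 1.0, -0.001]
contact_force: [-0.2, -0.1, -1.0]
width: 1.0
grip_force: 0.0
```

```bash
python3 - <<'E'
from h import *
c=cam("top")
plan([*S((-20,-46))[:2],.013],178.2)
print(unp(c,(0,0),0)*0, [np.round(phone(c,k),4) for k in ("green",)])
save(c,"b1.png",(300,100,460,220),5)
E
```

```text
turn -0.2 shift mm [-25.9 -30.  148.8] tcp [0.5715 0.0283 0.1618] tilt [-0.003 -0.002 -1.   ] t 3.2
[0. 0. 0.] [array([0.6075, 0.3249, 0.1317, 0.0648, 2.5175])]
```

send_rows(motion=[[0,0,0,-0.013,-0.015,0.01,0.094],[0,0,0,-0.013,-0.015,0.01,0.094],[0,0,0,0,0,0.025,0.094],[0,0,0,0,0,0.025,0.094],[0,0,0,0,0,0.025,0.094],[0,0,0,0,0,0.015,0.094],[0,0,0,0,0,0,0.094],[0,0,0,0,0,0,0.094],[0,0,0,0,0,0,0.094]])

```text
time_s: 3.97
tcp_pos: [0.5976, 0.0018, 0.0574]
orientation: [0.001, 0.015, 1.0, 0.0]
contact_force: [0.7, -0.1, 0.8]
width: 0.998
grip_force: 0.0
```

```bash
python3 - <<'E'
from h import *
plan([*S((-20,-46))[:2],.013],178.2)
E
```

```text
turn 0.1 shift mm [ 1.5 -4.6 44.4] tcp [0.5976 0.0018 0.0574] tilt [ 0.001  0.    -1.   ] t 4.0
```

send_rows(motion=[[0,0,0,0.0015,-0.0046,0.01,0.094],[0,0,0,0,0,0.017,0.094],[0,0,0,0,0,0.017,0.094],[0,0,0,0,0,0,0.094],[0,0,0,0,0,0,0.04],[0,0,0,0,0,0,0.04],[0,0,0,0,0,0,0.04],[0,0,0,0,0,0,0.04],[0,0,0,0,0,0,0.04],[0,0,0,0,0,0,0.04]])

```text
time_s: 4.8
tcp_pos: [0.5957, -0.0031, 0.0127]
orientation: [0.0, 0.015, 1.0, 0.0]
contact_force: [-2.1, 0.3, 7.1]
width: 0.678
grip_force: 30.0
```

send_rows(motion=[[0,0,0,0.005,0,0,0.04],[0,0,0,0.01,0,0,0.04],[0,0,0,0.01,0,0,0.04],[0,0,0,0.01,0,0,0.04],[0,0,0,0.01,0,0,0.04],[0,0,0,0,0,0,0.04],[0,0,0,0,0,0,0.04],[0,0,0,0,0,0,0.085],[0,0,0,0,0,0,0.085],[0,0,0,0,0,0,0.085],[0,0,0,-0.012,0,0,0.085],[0,0,0,-0.012,0,0,0.085],[0,0,0,-0.012,0,0,0.085],[0,0,0,-0.012,0,0,0.085],[0,0,0,0,0,0,0.085],[0,0,0,0,0,0,0.085]])

```text
time_s: 6.13
tcp_pos: [0.598, -0.0034, 0.0117]
orientation: [-0.0, 0.015, 1.0, -0.0]
contact_force: [-0.3, 1.1, -1.1]
width: 0.903
grip_force: 0.0
```

send_rows(motion=[[0,0,0,0,0,0,0.04],[0,0,0,0,0,0,0.04],[0,0,0,0,0,0,0.04],[0,0,0,0,0,0,0.04],[0,0,0,0,0,0,0.04],[0,0,0,0.01,0,0,0.04],[0,0,0,0.015,0,0,0.04],[0,0,0,0.015,0,0,0.04],[0,0,0,0.015,0,0,0.04],[0,0,0,0.015,0,0,0.04],[0,0,0,0.01,0,0,0.04],[0,0,0,0,0,0,0.04]])

```text
time_s: 7.13
tcp_pos: [0.5166, -0.0008, 0.012]
orientation: [-0.001, 0.015, 1.0, 0.0]
contact_force: [-1.2, -0.0, -1.1]
width: 0.68
grip_force: 30.0
```

```bash
python3 - <<'E'
from h import *
c=cam("top")
plan([0.406,0.375,.12],173.9)
save(c,"b2.png",(260,100,460,250),4)
E
```

```text
turn 4.4 shift mm [ 151.2  361.8 -107.8] tcp [ 0.5179 -0.0008  0.0121] tilt [-0.  0. -1.] t 7.2
```

View pics/b2.png

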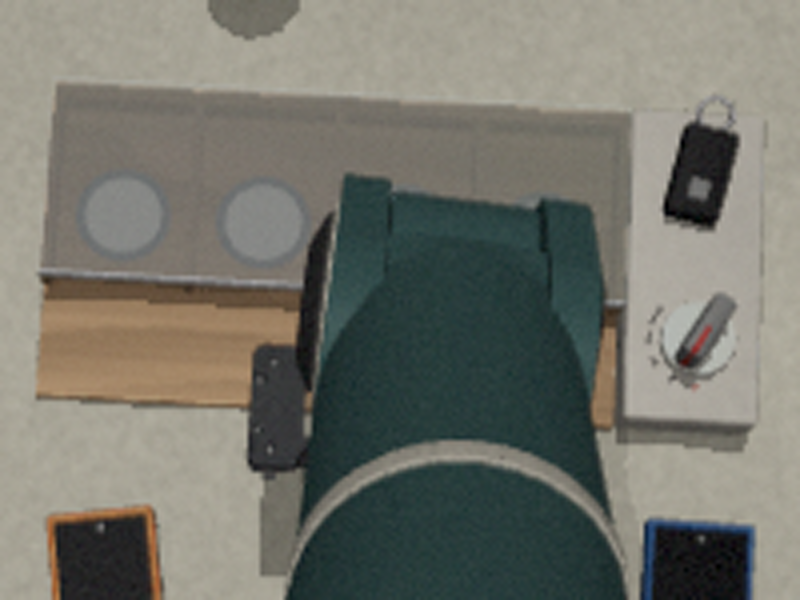

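send_rows(motion=[[0,0,0,0,0,-0.008,0.04],[0,0,0,0,0,-0.02,0.04],[0,0,0,0,0,-0.03,0.04],[0,0,0,0,0,-0.03,0.04],[0,0,0,0,0,-0.02,0.04],[0,0,4.4,0,0,0,0.04],[0,0,0,0.01,0.025,0,0.04],[0,0,0,0.013,0.031,0,0.04],[0,0,0,0.013,0.031,0,0.04],[0,0,0,0.013,0.031,0,0.04],[0,0,0,0.013,0.031,0,0.04],[0,0,0,0.013,0.031,0,0.04],[0,0,0,0.013,0.031,0,0.04],[0,0,0,0.013,0.031,0,0.04],[0,0,0,0.013,0.031,0,0.04],[0,0,0,0.013,0.031,0,0.04],[0,0,0,0.013,0.031,0,0.04],[0,0,0,0.011,0.028,0,0.04],[0,0,0,0,0,0,0.04],[0,0,0,0,0,0,0.04]])

```text
time_s: 8.85
tcp_pos: [0.4067, 0.3781, 0.1202]
orientation: [0.0, 0.052, 0.999, 0.0]
contact_force: [0.6, -0.6, -3.6]
width: 0.676
grip_force: 30.0
```

```bash
python3 - <<'E'
from h import *
c=cam("top")
plan([0.406,0.375,.012],173.9)
for k in("red","orange","blue"): print(k,np.round(phone(c,k,(320,210,400,320) if k=="red" else None),4))
save(c,"b3.png",(120,100,480,340),2.2)
E
```

```text
turn -0.0 shift mm [  1.2  -1.7 108.2] tcp [0.4074 0.3766 0.1202] tilt [ 0. -0. -1.] t 8.9
red [0.3814 0.0098 0.1331 0.0658 9.3282]
orange [0.4149 0.1713 0.1338 0.066  7.269 ]
blue [ 0.4171 -0.1823  0.1319  0.0651 -2.4555]
```

View pics/b3.png

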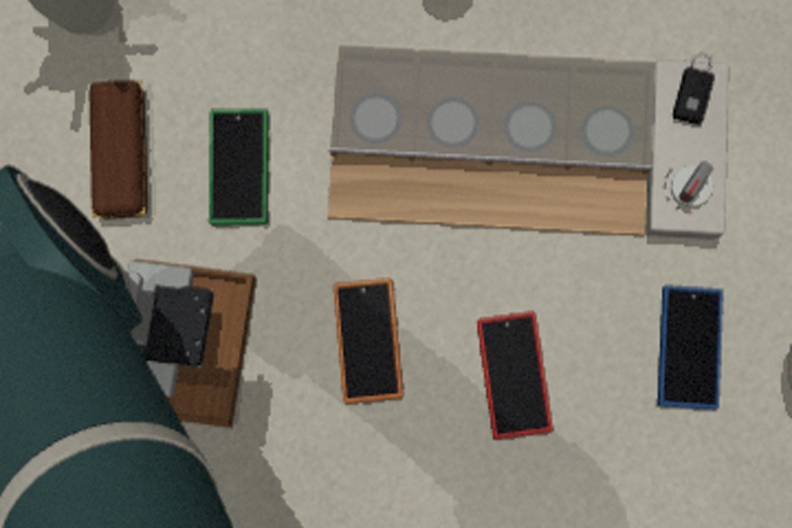

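send_rows(motion=[[0,0,0,0.001,-0.0015,0.02,0.04],[0,0,0,0,0,0.03,0.04],[0,0,0,0,0,0.03,0.04],[0,0,0,0,0,0.02,0.04],[0,0,0,0,0,0.006,0.04],[0,0,0,0,0,0.002,0.04],[0,0,0,0,0,0,0.04],[0,0,0,0,0,0,0.074],[0,0,0,0,0,0,0.074],[0,0,0,0,0,0,0.074],[0,0,0,0,0,-0.01,0.074],[0,0,0,0,0,-0.03,0.074],[0,0,0,0,0,-0.03,0.074],[0,0,0,0,0,-0.03,0.085]])

```text
time_s: 10.07
tcp_pos: [0.4059, 0.3747, 0.1143]
orientation: [0.0, 0.054, 0.999, 0.0]
contact_force: [0.4, 1.2, 1.1]
width: 0.829
grip_force: 0.0
```

```bash
python3 - <<'E'
from h import *
plan([0.6075,0.3248,.1],182.5)
E
```

```text
turn -8.7 shift mm [-199.3  -58.6   14.3] tcp [0.4059 0.3747 0.1143] tilt [ 0.  0. -1.] t 10.1
```

send_rows(motion=[[0,0,-4.4,0,0,0,0.09],[0,0,-4.4,0,0,0,0.09],[0,0,0,-0.03,-0.01,0,0.09],[0,0,0,-0.034,-0.01,0,0.09],[0,0,0,-0.034,-0.01,0,0.09],[0,0,0,-0.034,-0.01,0,0.09],[0,0,0,-0.034,-0.01,0,0.09],[0,0,0,-0.033,-0.0085,0,0.09],[0,0,0,0,0,0.02,0.09],[0,0,0,0,0,0.02,0.09],[0,0,0,0,0,0.02,0.09],[0,0,0,0,0,0.01,0.09],[0,0,0,0,0,0,0.09],[0,0,0,0,0,0,0.09]])

```text
time_s: 11.23
tcp_pos: [0.6075, 0.3258, 0.0429]
orientation: [0.0, -0.023, 1.0, -0.0]
contact_force: [-0.2, 0.1, 0.1]
width: 0.96
grip_force: 0.0
```

```bash
python3 - <<'E'
from h import *
c=cam("top")
plan([0.6075,0.3248,.005],182.5)
save(c,"b4.png",(120,100,480,340),2.2)
c=cam("side");save(c,"s4.png",(180,130,380,290),4)
E
```

```text
turn 0.2 shift mm [ 0.5 -1.2 38.5] tcp [0.6079 0.326  0.0435] tilt [ 0.001  0.001 -1.   ] t 11.3
```

View pics/s4.png

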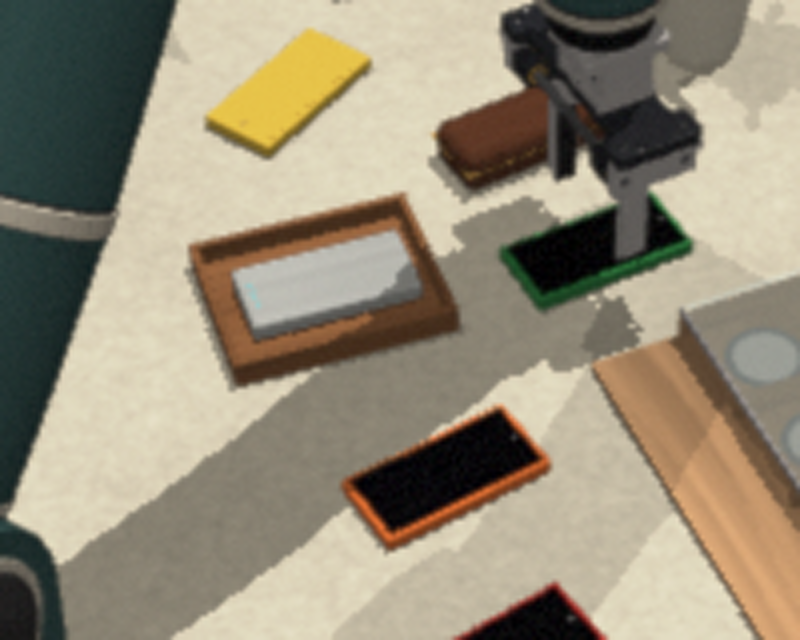

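The bank lies flat in the tray (crop 325,285), and the gripper straddles the green phone (crop 600,255), so I grasp it.

send_rows(motion=[[0,0,0,0,-0.001,0.015,0.09],[0,0,0,0,0,0.015,0.09],[0,0,0,0,0,0.008,0.09],[0,0,0,0,0,0,0.09],[0,0,0,0,0,0,0.04],[0,0,0,0,0,0,0.04],[0,0,0,0,0,0,0.04],[0,0,0,0,0,0,0.04],[0,0,0,0,0,0,0.04],[0,0,0,0,0,0,0.04],[0,0,0,0,0,-0.01,0.04],[0,0,0,0,0,-0.025,0.04],[0,0,0,0,0,-0.025,0.04],[0,0,0,0,0,-0.02,0.04],[0,0,0,0,0,0,0.04]])

```text
time_s: 12.58
tcp_pos: [0.6094, 0.3255, 0.0891]
orientation: [0.003, -0.023, 1.0, 0.001]
contact_force: [0.0, -0.2, -1.4]
width: 0.697
grip_force: 30.0
```

```bash
python3 - <<'E'
from h import *
plan([*S((-90,132))[:2],.085],178.2)
E
```

```text
turn 4.4 shift mm [  73.2 -150.5    3.3] tcp [0.6094 0.3255 0.0891] tilt [ 0.005  0.003 -1.   ] t 12.6
```

send_rows(motion=[[0,0,4.4,0,0,0,0.04],[0,0,0,0.012,-0.025,0,0.04],[0,0,0,0.012,-0.025,0,0.04],[0,0,0,0.012,-0.025,0,0.04],[0,0,0,0.012,-0.025,0,0.04],[0,0,0,0.012,-0.025,0,0.04],[0,0,0,0.012,-0.025,0,0.04],[0,0,0,0,0,0.02,0.04],[0,0,0,0,0,0.02,0.04],[0,0,0,0,0,0.015,0.04],[0,0,0,0,0,0,0.04],[0,0,0,0,0,0,0.04],[0,0,0,0,0,0,0.04]])

```text
time_s: 13.67
tcp_pos: [0.5313, 0.177, 0.0298]
orientation: [0.0, 0.015, 1.0, 0.0]
contact_force: [-0.0, -0.3, -2.0]
width: 0.701
grip_force: 30.0
```

```bash
python3 - <<'E'
from h import *
plan([*S((-90,132))[:2],.015],178.2)
c=cam("side");save(c,"s5.png",(260,150,440,290),4)
E
```

```text
turn 0.1 shift mm [-0.2  0.3 14.8] tcp [0.5313 0.177  0.0298] tilt [ 0.001  0.    -1.   ] t 13.7
```

View pics/s5.png

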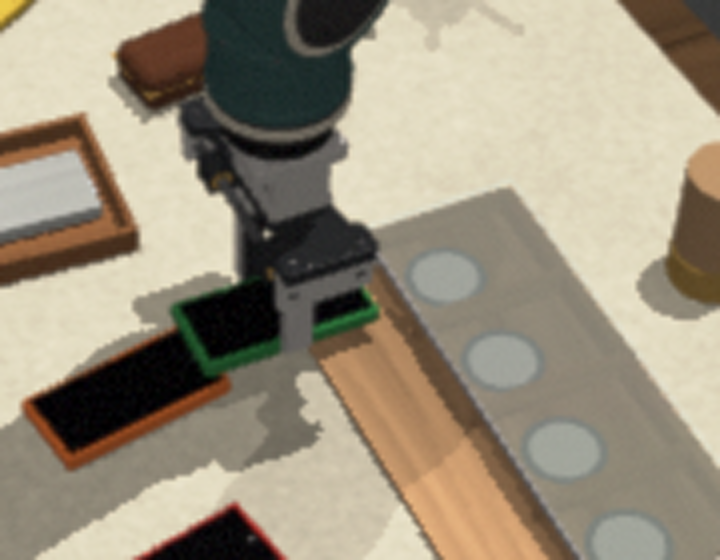

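send_rows(motion=[[0,0,0,-0.01,0,0,0.04],[0,0,0,-0.009,0,0,0.04],[0,0,0,0,0,0,0.04],[0,0,0,0,0,0.008,0.04],[0,0,0,0,0,0.007,0.04],[0,0,0,0,0,0,0.04],[0,0,0,0,0,0,0.04],[0,0,0,-0.01,0,0,0.04],[0,0,0,-0.01,0,0,0.04],[0,0,0,-0.01,0,0,0.04],[0,0,0,-0.01,0,0,0.04],[0,0,0,-0.003,0,0,0.04],[0,0,0,0,0,0.001,0.04],[0,0,0,0,0,0,0.04]])

```text
time_s: 14.88
tcp_pos: [0.5931, 0.1748, 0.0127]
orientation: [0.0, 0.015, 1.0, -0.0]
contact_force: [-0.1, -0.3, 0.8]
width: 0.698
grip_force: 30.0
```

```bash
python3 - <<'E'
from h import *
plan([*S((-28,132))[:2],.014],178.2)
print(ctrl.get_obs()["contact_force"])
E
```

```text
turn 0.0 shift mm [-0.4  0.6 -1.3] tcp [0.5931 0.1748 0.0127] tilt [ 0. -0. -1.] t 14.9
[-0.11993442 -0.28186079  0.77835308]
```

send_rows(motion=[[0,0,0,0,0,0,0.078],[0,0,0,0,0,0,0.078],[0,0,0,0,0,0,0.078],[0,0,0,0,0,-0.01,0.078],[0,0,0,0,0,-0.02,0.078],[0,0,0,0,0,-0.02,0.04],[0,0,0,0.022,0,0,0.0],[0,0,0,0.022,0,0,0.0],[0,0,0,0.022,0,0,0.0],[0,0,0,0.022,0,0,0.0],[0,0,0,0,0,0,0.0],[0,0,0,0,0,0,0.0],[0,0,0,0,0,0,0.0]])

```text
time_s: 15.97
tcp_pos: [0.5057, 0.1778, 0.0638]
orientation: [0.001, 0.015, 1.0, 0.0]
contact_force: [0.0, 0.6, 1.0]
width: 0.299
grip_force: 0.0
```

```bash
python3 - <<'E'
from h import *
plan([*S((-116,132))[:2],.013],178.2)
c=cam("top");print(np.round(phone(c,"orange"),4))
save(c,"b6.png",(220,100,420,300),3)
E
```

```text
turn 0.1 shift mm [ 0.2  0.3 50.8] tcp [0.5057 0.1778 0.0638] tilt [ 0.001  0.    -1.   ] t 16.0Traceback (most recent call last):
  File "<stdin>", line 3, in <module>
  File "h.py", line 23, in phone
    cs=max(cv2.findContours(m,cv2.RETR_EXTERNAL,cv2.CHAIN_APPROX_NONE)[0],key=lambda k:cv2.contourArea(cv2.convexHull(k)))
ValueError: max() iterable argument is empty
```

send_rows(motion=[[0,0,0,0,0,0.015,0.025],[0,0,0,0,0,0.02,0.025],[0,0,0,0,0,0.015,0.025],[0,0,0,0,0,0,0.025],[0,0,0,-0.01,0,0,0.025],[0,0,0,-0.01,0,0,0.025],[0,0,0,-0.01,0,0,0.025],[0,0,0,-0.01,0,0,0.025],[0,0,0,-0.01,0,0,0.025],[0,0,0,-0.01,0,0,0.025],[0,0,0,-0.01,0,0,0.025],[0,0,0,-0.008,0,0,0.025],[0,0,0,-0.004,0,0,0.025],[0,0,0,0,0,0,0.025],[0,0,0,0,0,0,0.025]])

```text
time_s: 17.27
tcp_pos: [0.5869, 0.1751, 0.0129]
orientation: [0.0, 0.015, 1.0, -0.0]
contact_force: [0.6, -0.4, 0.4]
width: 0.267
grip_force: 0.0
```

send_rows(motion=[[0,0,0,-0.003,0,0,0.025],[0,0,0,0,0,0,0.025],[0,0,0,0,0,0,0.025]])

```text
time_s: 17.52
tcp_pos: [0.5899, 0.1751, 0.0131]
orientation: [0.0, 0.015, 1.0, -0.0]
contact_force: [0.3, 0.2, -0.8]
width: 0.265
grip_force: 0.0
```

send_rows(motion=[[0,0,0,-0.002,0,0,0.025],[0,0,0,0,0,0,0.025],[0,0,0,0,0,0,0.025]])

```text
time_s: 17.77
tcp_pos: [0.592, 0.175, 0.013]
orientation: [0.0, 0.015, 1.0, -0.0]
contact_force: [1.0, -0.0, -0.3]
width: 0.265
grip_force: 0.0
```

```bash
python3 - <<'E'
from h import *
plan([*S((-27,132))[:2],.013],178.2)
E
```

```text
turn 0.1 shift mm [-2.5  0.4  0. ] tcp [0.592 0.175 0.013] tilt [ 0. -0. -1.] t 17.8
```

send_rows(motion=[[0,0,0,-0.002,0,0,0.025],[0,0,0,0,0,0,0.025],[0,0,0,0,0,0,0.025]])

```text
time_s: 18.02
tcp_pos: [0.5936, 0.175, 0.0129]
orientation: [-0.0, 0.015, 1.0, -0.0]
contact_force: [-4.1, 0.2, 2.7]
width: 0.266
grip_force: 1.9
```

send_rows(motion=[[0,0,0,-0.0015,0,0,0.025],[0,0,0,0,0,0,0.025],[0,0,0,0,0,0,0.025]])

```text
time_s: 18.27
tcp_pos: [0.5937, 0.1749, 0.0128]
orientation: [-0.002, 0.015, 1.0, -0.0]
contact_force: [-14.4, -0.7, 10.6]
width: 0.265
grip_force: 6.7
```

send_rows(motion=[[0,0,0,-0.0015,0,0,0.025],[0,0,0,0,0,0,0.025],[0,0,0,0,0,0,0.025]])

```text
time_s: 18.52
tcp_pos: [0.5939, 0.175, 0.0127]
orientation: [-0.003, 0.015, 1.0, -0.0]
contact_force: [-23.6, -0.6, 17.5]
width: 0.268
grip_force: 11.4
```

send_rows(motion=[[0,0,0,0.01,0,0,0.025],[0,0,0,0.02,0,-0.02,0.06],[0,0,0,0.02,0,-0.035,0.09],[0,0,0,0.02,0,-0.035,0.09],[0,0,0,0.03,0,0,0.09],[0,0,0,0.03,0,0,0.09],[0,0,0,0.02,0,0,0.09],[0,0,0,0.02,0,0,0.09],[0,0,0,0,0,0,0.09],[0,0,0,0,0,0,0.09]])

```text
time_s: 19.35
tcp_pos: [0.427, 0.1803, 0.1034]
orientation: [0.001, 0.015, 1.0, 0.0]
contact_force: [0.5, 1.0, 0.4]
width: 0.868
grip_force: 0.0
```

```bash
python3 - <<'E'
from h import *
c=cam("top")
for k,r in(("red",(320,210,400,320)),("blue",None),("green",(265,120,310,215)),("orange",None)):
    try: print(k,np.round(phone(c,k,r,.021 if k=="green" else .013),4))
    except Exception as e: print(k,e)
plan([0.415,.1713,.06],187.3)
save(c,"b7.png",(230,100,460,320),2.5)
E
```

```text
red [0.3814 0.0099 0.1333 0.066  9.4342]
blue [ 0.4171 -0.1824  0.1319  0.0652 -2.5096]
green [ 6.05400e-01  1.67400e-01  5.79000e-02  2.04000e-02 -7.55422e+01]
orange max() iterable argument is empty
turn -9.0 shift mm [13.8 -7.2 43.4] tcp [0.4277 0.1802 0.1034] tilt [ 0.001  0.    -1.   ] t 19.4
```

View pics/b7.png

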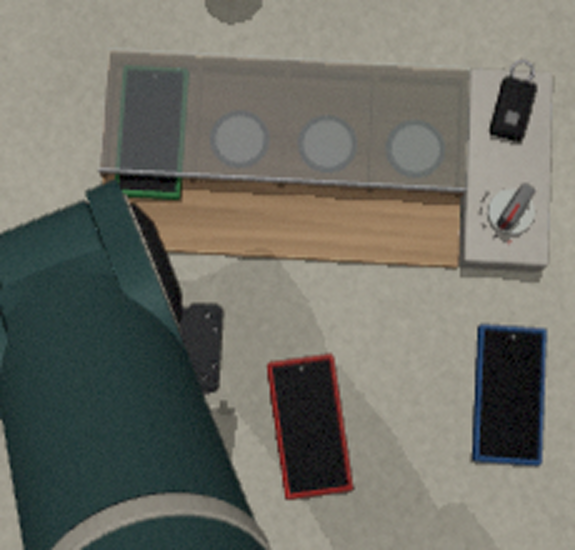

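Green sits home in bay 1 (crop 155,130). Next is orange, checking it from the side view.

send_rows(motion=[[0,0,-4.5,0,0,0,0.09],[0,0,-4.5,0,0,0,0.09],[0,0,0,0.014,-0.007,0.02,0.09],[0,0,0,0,0,0.02,0.09],[0,0,0,0,0,0.01,0.09],[0,0,0,0,0,0,0.09],[0,0,0,0,0,0,0.09]])

```text
time_s: 19.98
tcp_pos: [0.4146, 0.1713, 0.053]
orientation: [-0.0, -0.063, 0.998, -0.0]
contact_force: [0.0, 0.3, -0.6]
width: 0.959
grip_force: 0.0
```

```bash
python3 - <<'E'
from h import *
plan([0.415,.1713,.005],187.3)
c=cam("side");print(np.round(phone(c,"orange",(245,215,335,280)),4))
save(c,"s8.png",(220,170,380,290),4)
E
```

```text
turn -0.1 shift mm [-0.4 -0.  48. ] tcp [0.4146 0.1713 0.053 ] tilt [-0.    -0.001 -1.   ] t 20.0
[0.4116 0.1658 0.1367 0.0732 7.2006]
```

send_rows(motion=[[0,0,0,0,0,0.018,0.09],[0,0,0,0,0,0.018,0.09],[0,0,0,0,0,0.012,0.09],[0,0,0,0,0,0,0.09],[0,0,0,0,0,0,0.04],[0,0,0,0,0,0,0.04],[0,0,0,0,0,0,0.04],[0,0,0,0,0,0,0.04],[0,0,0,0,0,0,0.04],[0,0,0,0,0,0,0.04],[0,0,0,0,0,-0.01,0.04],[0,0,0,0,0,-0.025,0.04],[0,0,0,0,0,-0.025,0.04],[0,0,4.5,0,0,0,0.04],[0,0,4.6,0,0,0,0.04],[0,0,0,0,0,0,0.04]])

```text
time_s: 21.37
tcp_pos: [0.4142, 0.1715, 0.0661]
orientation: [0.001, 0.018, 1.0, 0.0]
contact_force: [0.3, 0.7, -1.6]
width: 0.696
grip_force: 30.0
```

```bash
python3 - <<'E'
from h import *
plan([*S((-72,44))[:2],.05],178.2)
E
```

```text
turn -0.3 shift mm [-135.1  -78.5   16.2] tcp [0.4142 0.1715 0.0661] tilt [ 0.001  0.001 -1.   ] t 21.4
```

send_rows(motion=[[0,0,-0.3,-0.022,-0.013,0,0.04],[0,0,0,-0.022,-0.013,0,0.04],[0,0,0,-0.022,-0.013,0,0.04],[0,0,0,-0.022,-0.013,0,0.04],[0,0,0,-0.022,-0.013,0,0.04],[0,0,0,-0.022,-0.013,0,0.04],[0,0,0,0,0,0,0.04],[0,0,0,0,0,0.02,0.04],[0,0,0,0,0,0.015,0.04],[0,0,0,0,0,0,0.04],[0,0,0,0,0,0,0.04]])

```text
time_s: 22.28
tcp_pos: [0.5431, 0.0896, 0.0299]
orientation: [-0.001, 0.013, 1.0, -0.0]
contact_force: [-0.5, 1.4, -0.2]
width: 0.698
grip_force: 30.0
```

```bash
python3 - <<'E'
from h import *
plan([*S((-75,44))[:2],.015],178.2)
E
```

```text
turn 0.3 shift mm [-0.8 -0.7 14.9] tcp [0.5431 0.0896 0.0299] tilt [-0.002 -0.    -1.   ] t 22.3
```

send_rows(motion=[[0,0,0.3,0,-0.0005,0.008,0.04],[0,0,0,0,0,0.007,0.04],[0,0,0,0,0,0,0.04],[0,0,0,-0.01,0,0,0.04],[0,0,0,-0.01,0,0,0.04],[0,0,0,-0.01,0,0,0.04],[0,0,0,-0.01,0,0,0.04],[0,0,0,-0.008,0,0,0.04],[0,0,0,0,0,0.001,0.04],[0,0,0,0,0,0,0.04]])

```text
time_s: 23.12
tcp_pos: [0.5921, 0.0875, 0.0139]
orientation: [0.0, 0.016, 1.0, -0.0]
contact_force: [0.2, 0.2, -0.6]
width: 0.695
grip_force: 30.0
```

```bash
python3 - <<'E'
from h import *
plan([*S((-28,44))[:2],.014],178.2)
E
```

```text
turn -0.1 shift mm [ 1.4 -0.1 -0.1] tcp [0.5921 0.0875 0.0139] tilt [ 0. -0. -1.] t 23.1
```

send_rows(motion=[[0,0,0,0,0,0.001,0.078],[0,0,0,0,0,0,0.078],[0,0,0,0,0,0,0.078],[0,0,0,0,0,-0.01,0.078],[0,0,0,0,0,-0.02,0.078],[0,0,0,0,0,-0.02,0.04],[0,0,0,0.023,0,0,0.025],[0,0,0,0.023,0,0,0.025],[0,0,0,0.023,0,0,0.025],[0,0,0,0.022,0,0,0.025],[0,0,0,0,0,0,0.025],[0,0,0,0,0,0.015,0.025],[0,0,0,0,0,0.02,0.025],[0,0,0,0,0,0.015,0.025],[0,0,0,0,0,0,0.025]])

```text
time_s: 24.37
tcp_pos: [0.4997, 0.0903, 0.0115]
orientation: [-0.001, 0.016, 1.0, -0.0]
contact_force: [-0.7, 0.3, -0.4]
width: 0.265
grip_force: 0.0
```

```bash
python3 - <<'E'
from h import *
plan([*S((-30,44))[:2],.013],178.2)
E
```

```text
turn -0.0 shift mm [-89.1  -0.   -1.8] tcp [0.4997 0.0903 0.0115] tilt [-0.003 -0.001 -1.   ] t 24.4
```

send_rows(motion=[[0,0,0,-0.01,0,-0.0015,0.025],[0,0,0,-0.01,0,0,0.025],[0,0,0,-0.01,0,0,0.025],[0,0,0,-0.01,0,0,0.025],[0,0,0,-0.01,0,0,0.025],[0,0,0,-0.01,0,0,0.025],[0,0,0,-0.01,0,0,0.025],[0,0,0,-0.01,0,0,0.025],[0,0,0,-0.007,0,0,0.025],[0,0,0,-0.002,0,0,0.025],[0,0,0,0,0,0,0.025],[0,0,0,0,0,0,0.025]])

```text
time_s: 25.37
tcp_pos: [0.5896, 0.0876, 0.0144]
orientation: [0.0, 0.016, 1.0, -0.0]
contact_force: [-0.1, -0.0, 0.7]
width: 0.263
grip_force: 0.0
```

send_rows(motion=[[0,0,0,-0.002,0,0,0.025],[0,0,0,0,0,0,0.025],[0,0,0,0,0,0,0.025]])

```text
time_s: 25.62
tcp_pos: [0.591, 0.0876, 0.0144]
orientation: [-0.001, 0.016, 1.0, -0.0]
contact_force: [-4.4, -0.7, 2.1]
width: 0.267
grip_force: 2.6
```

send_rows(motion=[[0,0,0,-0.0015,0,0,0.025],[0,0,0,0,0,0,0.025],[0,0,0,0,0,0,0.025]])

```text
time_s: 25.87
tcp_pos: [0.5911, 0.0876, 0.0142]
orientation: [-0.002, 0.016, 1.0, -0.0]
contact_force: [-15.0, -0.5, 10.7]
width: 0.265
grip_force: 7.3
```

```bash
python3 - <<'E'
from h import *
plan([*S((-27.8,44))[:2],.013],178.2)
E
```

```text
turn -0.0 shift mm [ 0.1 -0.2  1.2] tcp [0.5911 0.0876 0.0142] tilt [-0.004 -0.    -1.   ] t 25.9
```

send_rows(motion=[[0,0,0,0.01,0,0,0.025],[0,0,0,0.02,0,-0.02,0.06],[0,0,0,0.02,0,-0.035,0.09],[0,0,0,0.02,-0.01,-0.03,0.09],[0,0,0,0.025,-0.013,0,0.09],[0,0,0,0.025,-0.013,0,0.09],[0,0,0,0.025,-0.013,0,0.09],[0,0,0,0.025,-0.013,0,0.09],[0,0,0,0.025,-0.013,0,0.09],[0,0,-5.6,0,0,0,0.09],[0,0,-5.6,0,0,0,0.09],[0,0,0,0,0,0.02,0.09],[0,0,0,0,0,0.02,0.09],[0,0,0,0,0,0,0.09],[0,0,0,0,0,0,0.09]])

```text
time_s: 27.12
tcp_pos: [0.3955, 0.0187, 0.0595]
orientation: [-0.001, -0.081, 0.997, -0.0]
contact_force: [-0.1, 0.5, 0.6]
width: 0.958
grip_force: 0.0
```

```bash
python3 - <<'E'
from h import *
plan([0.3814,.0098,.005],189.4)
c=cam("side");print(np.round(phone(c,"red",(275,255,370,330)),4))
c=cam("top")
for k in("blue","orange"): print(k,np.round(phone(c,k,None if k=="blue" else (305,125,345,215)),4))
E
```

```text
turn -0.1 shift mm [15.3 -6.5 54.5] tcp [0.3955 0.0187 0.0595] tilt [-0.001 -0.001 -1.   ] t 27.1
[3.7790e-01 4.1000e-03 1.3600e-01 7.0600e-02 9.4586e+00]
blue [ 0.417  -0.1824  0.1318  0.0652 -2.5372]
orange [6.09800e-01 8.41000e-02 7.59000e-02 2.61000e-02 8.79386e+01]
```

send_rows(motion=[[0,0,0,0.015,-0.0065,0,0.09],[0,0,0,0,0,0.02,0.09],[0,0,0,0,0,0.02,0.09],[0,0,0,0,0,0.014,0.09],[0,0,0,0,0,0,0.09],[0,0,0,0,0,0,0.04],[0,0,0,0,0,0,0.04],[0,0,0,0,0,0,0.04],[0,0,0,0,0,0,0.04],[0,0,0,0,0,0,0.04],[0,0,0,0,0,0,0.04],[0,0,0,0,0,-0.01,0.04],[0,0,0,0,0,-0.025,0.04],[0,0,0,0,0,-0.015,0.04],[0,0,5.6,0,0,0,0.04],[0,0,5.7,0,0,0,0.04],[0,0,0,0,0,0,0.04]])

```text
time_s: 28.63
tcp_pos: [0.3823, 0.0102, 0.0561]
orientation: [0.001, 0.02, 1.0, 0.0]
contact_force: [0.1, -0.1, -2.4]
width: 0.699
grip_force: 30.0
```

```bash
python3 - <<'E'
from h import *
plan([*S((-75,-44))[:2],.05],178.2)
E
```

```text
turn -0.4 shift mm [-158.9   -4.2    6.2] tcp [0.3823 0.0102 0.0561] tilt [ 0.001  0.    -1.   ] t 28.6
```

send_rows(motion=[[0,0,-0.4,-0.02,-0.004,0,0.04],[0,0,0,-0.025,0,0,0.04],[0,0,0,-0.025,0,0,0.04],[0,0,0,-0.025,0,0,0.04],[0,0,0,-0.025,0,0,0.04],[0,0,0,-0.025,0,0,0.04],[0,0,0,-0.013,0,0,0.04],[0,0,0,0,0,0,0.04],[0,0,0,0,0,0.015,0.04],[0,0,0,0,0,0.012,0.04],[0,0,0,0,0,0,0.04],[0,0,0,0,0,0,0.04]])

```text
time_s: 29.63
tcp_pos: [0.5389, 0.0015, 0.028]
orientation: [-0.001, 0.013, 1.0, -0.0]
contact_force: [0.3, -0.1, -1.0]
width: 0.697
grip_force: 30.0
```

```bash
python3 - <<'E'
from h import *
plan([*S((-75,-44))[:2],.015],178.2)
E
```

```text
turn 0.3 shift mm [-2.2 -0.5 13. ] tcp [0.5389 0.0015 0.028 ] tilt [-0.002 -0.    -1.   ] t 29.6
```

send_rows(motion=[[0,0,0.3,-0.002,-0.0005,0.008,0.04],[0,0,0,0,0,0.005,0.04],[0,0,0,0,0,0,0.04],[0,0,0,-0.01,0,0,0.04],[0,0,0,-0.01,0,0,0.04],[0,0,0,-0.01,0,0,0.04],[0,0,0,-0.01,0,0,0.04],[0,0,0,-0.007,0,0,0.04],[0,0,0,0,0,0.001,0.04],[0,0,0,0,0,0,0.04]])

```text
time_s: 30.47
tcp_pos: [0.5892, -0.0005, 0.0145]
orientation: [0.0, 0.016, 1.0, -0.0]
contact_force: [0.0, -0.3, -0.4]
width: 0.699
grip_force: 30.0
```

send_rows(motion=[[0,0,0,0,0,0.0005,0.078],[0,0,0,0,0,0,0.078],[0,0,0,0,0,0,0.078],[0,0,0,0,0,-0.01,0.078],[0,0,0,0,0,-0.02,0.078],[0,0,0,0,0,-0.02,0.04],[0,0,0,0.023,0,0,0.025],[0,0,0,0.023,0,0,0.025],[0,0,0,0.023,0,0,0.025],[0,0,0,0.022,0,0,0.025],[0,0,0,0,0,0,0.025],[0,0,0,0,0,0.015,0.025],[0,0,0,0,0,0.02,0.025],[0,0,0,0,0,0.013,0.025],[0,0,0,0,0,0,0.025]])

```text
time_s: 31.72
tcp_pos: [0.497, 0.0024, 0.0147]
orientation: [-0.001, 0.016, 1.0, -0.0]
contact_force: [-1.5, 0.7, -0.1]
width: 0.266
grip_force: 0.0
```

```bash
python3 - <<'E'
from h import *
plan([*S((-30,-44))[:2],.013],178.2)
E
```

```text
turn -0.0 shift mm [-89.1  -0.1   1.5] tcp [0.497  0.0024 0.0147] tilt [-0.002 -0.    -1.   ] t 31.7
```

send_rows(motion=[[0,0,0,-0.01,0,0.001,0.025],[0,0,0,-0.01,0,0,0.025],[0,0,0,-0.01,0,0,0.025],[0,0,0,-0.01,0,0,0.025],[0,0,0,-0.01,0,0,0.025],[0,0,0,-0.01,0,0,0.025],[0,0,0,-0.01,0,0,0.025],[0,0,0,-0.01,0,0,0.025],[0,0,0,-0.007,0,0,0.025],[0,0,0,-0.002,0,0,0.025],[0,0,0,0,0,0,0.025],[0,0,0,0,0,0,0.025]])

```text
time_s: 32.72
tcp_pos: [0.5869, -0.0005, 0.015]
orientation: [0.0, 0.016, 1.0, -0.0]
contact_force: [-0.7, 0.1, -0.9]
width: 0.27
grip_force: 0.0
```

send_rows(motion=[[0,0,0,-0.002,0,0,0.025],[0,0,0,0,0,0,0.025],[0,0,0,0,0,0,0.025]])

```text
time_s: 32.97
tcp_pos: [0.5883, -0.0005, 0.0149]
orientation: [-0.001, 0.016, 1.0, -0.0]
contact_force: [-3.8, 0.4, 2.1]
width: 0.262
grip_force: 2.2
```

send_rows(motion=[[0,0,0,-0.0015,0,0,0.025],[0,0,0,0,0,0,0.025],[0,0,0,0,0,0,0.025]])

```text
time_s: 33.22
tcp_pos: [0.5885, -0.0005, 0.0148]
orientation: [-0.002, 0.016, 1.0, 0.0]
contact_force: [-13.5, 0.6, 10.6]
width: 0.266
grip_force: 6.9
```

```bash
python3 - <<'E'
from h import *
plan([*S((-27.8,-44))[:2],.013],178.2)
E
```

```text
turn -0.1 shift mm [ 0.2 -0.1  1.8] tcp [ 5.885e-01 -5.000e-04  1.480e-02] tilt [-0.004  0.    -1.   ] t 33.2
```

send_rows(motion=[[0,0,0,0.01,0,0,0.025],[0,0,0,0.02,0,-0.02,0.06],[0,0,0,0.025,0,-0.035,0.09],[0,0,0,0.025,0,-0.03,0.09],[0,0,0,0.025,-0.025,0,0.09],[0,0,0,0.025,-0.025,0,0.09],[0,0,0,0.02,-0.025,0,0.09],[0,0,0,0.014,-0.028,0,0.09],[0,0,0.7,0,-0.03,0,0.09],[0,0,0,0,-0.03,0,0.09],[0,0,0,0,-0.022,0,0.09],[0,0,0,0,0,0.02,0.09],[0,0,0,0,0,0.02,0.09],[0,0,0,0,0,0,0.09],[0,0,0,0,0,0,0.09]])

```text
time_s: 34.47
tcp_pos: [0.4203, -0.18, 0.0588]
orientation: [-0.001, 0.022, 1.0, 0.0]
contact_force: [1.3, -0.1, 0.4]
width: 0.957
grip_force: 0.0
```

```bash
python3 - <<'E'
from h import *
plan([0.417,-.1824,.005],177.5)
c=cam("side");print(np.round(phone(c,"blue",(300,315,400,385)),4))
E
```

```text
turn -0.1 shift mm [ 3.1 -2.5 53.8] tcp [ 0.4203 -0.18    0.0588] tilt [-0.001  0.    -1.   ] t 34.5
[ 0.4143 -0.1896  0.1322  0.0649 -2.5478]
```

send_rows(motion=[[0,0,0,0.003,-0.0025,0,0.09],[0,0,0,0,0,0.02,0.09],[0,0,0,0,0,0.02,0.09],[0,0,0,0,0,0.013,0.09],[0,0,0,0,0,0,0.09],[0,0,0,0,0,0,0.04],[0,0,0,0,0,0,0.04],[0,0,0,0,0,0,0.04],[0,0,0,0,0,0,0.04],[0,0,0,0,0,0,0.04],[0,0,0,0,0,0,0.04],[0,0,0,0,0,-0.01,0.04],[0,0,0,0,0,-0.025,0.04],[0,0,0,0,0,-0.025,0.04],[0,0,-0.7,0,0,0,0.04],[0,0,0,0,0,0,0.04]])

```text
time_s: 35.85
tcp_pos: [0.4184, -0.1825, 0.0674]
orientation: [0.001, 0.016, 1.0, -0.0]
contact_force: [-0.5, -0.3, -1.5]
width: 0.698
grip_force: 30.0
```

```bash
python3 - <<'E'
from h import *
plan([*S((-90,-128.5))[:2],.05],178.2)
E
```

```text
turn 0.0 shift mm [-101.9  102.7   17.7] tcp [ 0.4184 -0.1825  0.0674] tilt [ 0.003 -0.001 -1.   ] t 35.9
```

send_rows(motion=[[0,0,0,-0.01,0.02,0,0.04],[0,0,0,-0.02,0.02,0,0.04],[0,0,0,-0.024,0.021,0,0.04],[0,0,0,-0.024,0.021,0,0.04],[0,0,0,-0.024,0.021,0,0.04],[0,0,0,0,0,0,0.04],[0,0,0,0,0,0.02,0.04],[0,0,0,0,0,0.018,0.04],[0,0,0,0,0,0,0.04],[0,0,0,0,0,0,0.04]])

```text
time_s: 36.68
tcp_pos: [0.5218, -0.0829, 0.0271]
orientation: [-0.001, 0.016, 1.0, -0.0]
contact_force: [-0.4, -0.8, -1.7]
width: 0.695
grip_force: 30.0
```

```bash
python3 - <<'E'
from h import *
plan([*S((-75,-128.5))[:2],.015],178.2)
c=cam("side");save(c,"s9.png",(330,200,480,350),4)
E
```

```text
turn -0.1 shift mm [-16.7  -0.1  12.1] tcp [ 0.5218 -0.0829  0.0271] tilt [-0.003 -0.    -1.   ] t 36.7
```

View pics/s9.png

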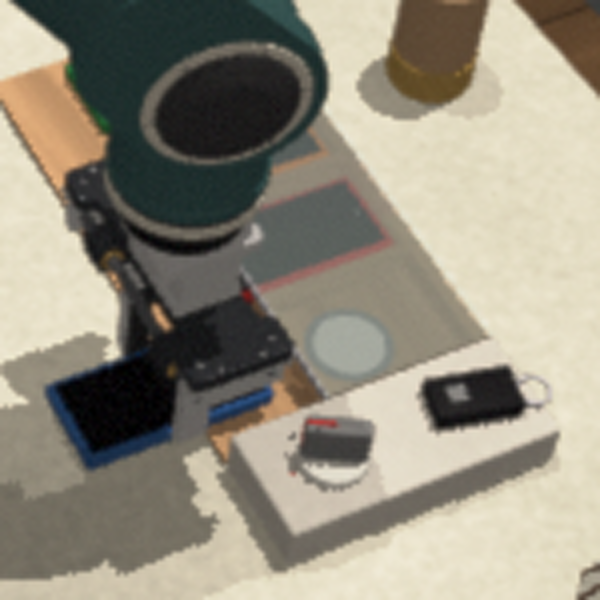

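send_rows(motion=[[0,0,0,0,0,0.007,0.04],[0,0,0,0,0,0.005,0.04],[0,0,0,-0.007,0,0,0.04],[0,0,0,-0.01,0,0,0.04],[0,0,0,0,0,0,0.04],[0,0,0,0,0,0,0.04]])

```text
time_s: 37.23
tcp_pos: [0.5406, -0.0834, 0.0161]
orientation: [0.0, 0.016, 1.0, -0.0]
contact_force: [-0.2, 0.1, -1.7]
width: 0.697
grip_force: 30.0
```

send_rows(motion=[[0,0,0,-0.01,0,0,0.04],[0,0,0,-0.01,0,0,0.04],[0,0,0,-0.01,0,0,0.04],[0,0,0,0,0,0.001,0.04],[0,0,0,0,0,0,0.04]])

```text
time_s: 37.65
tcp_pos: [0.5704, -0.0844, 0.0149]
orientation: [0.0, 0.016, 1.0, -0.0]
contact_force: [0.7, -0.2, -0.4]
width: 0.696
grip_force: 30.0
```

```bash
python3 - <<'E'
from h import *
plan([*S((-45,-128.5))[:2],.014],178.2)
E
```

```text
turn -0.0 shift mm [ 1.9 -0.2  0.9] tcp [ 0.5704 -0.0844  0.0149] tilt [ 0.001 -0.    -1.   ] t 37.6
```

send_rows(motion=[[0,0,0,0,0,0.001,0.04],[0,0,0,0,0,0,0.071],[0,0,0,0,0,0,0.071],[0,0,0,0,0,0,0.071],[0,0,0,0,0,-0.01,0.071],[0,0,0,0,0,-0.02,0.071],[0,0,0,0,0,-0.02,0.04],[0,0,0,0.023,0,0,0.025],[0,0,0,0.023,0,0,0.025],[0,0,0,0.023,0,0,0.025],[0,0,0,0.019,0,0,0.025],[0,0,0,0,0,0,0.025],[0,0,0,0,0,0.015,0.025],[0,0,0,0,0,0.02,0.025],[0,0,0,0,0,0.015,0.025],[0,0,0,0,0,0,0.025]])

```text
time_s: 38.98
tcp_pos: [0.4809, -0.0813, 0.0123]
orientation: [-0.001, 0.016, 1.0, 0.0]
contact_force: [-1.7, 0.4, -1.0]
width: 0.267
grip_force: 0.0
```

```bash
python3 - <<'E'
from h import *
plan([*S((-30,-129))[:2],.013],178.2)
c=cam("top");save(c,"b10.png",(260,110,470,320),3)
E
```

```text
turn -0.0 shift mm [-102.6   -0.9   -1. ] tcp [ 0.4809 -0.0813  0.0123] tilt [-0.003  0.    -1.   ] t 39.0
```

View pics/b10.png

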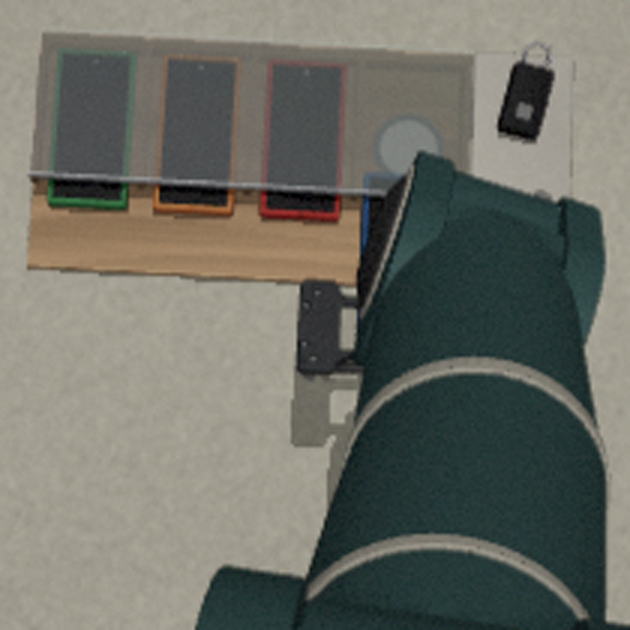

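Green, orange and red are home in bays 1 to 3 (crop 90,130; 197,135; 303,140). Blue's nose is in bay 4 (375,185), so I push it home.

send_rows(motion=[[0,0,0,-0.01,0,-0.0015,0.025],[0,0,0,-0.01,0,0,0.025],[0,0,0,-0.01,0,0,0.025],[0,0,0,-0.01,0,0,0.025],[0,0,0,-0.01,0,0,0.025],[0,0,0,-0.01,0,0,0.025],[0,0,0,-0.01,0,0,0.025],[0,0,0,-0.01,0,0,0.025],[0,0,0,-0.01,0,0,0.025],[0,0,0,-0.01,0,0,0.025],[0,0,0,-0.002,0,0,0.025],[0,0,0,0,0,0,0.025],[0,0,0,0,0,0,0.025]])

```text
time_s: 40.12
tcp_pos: [0.5837, -0.0848, 0.0153]
orientation: [-0.0, 0.016, 1.0, -0.0]
contact_force: [-0.5, -0.5, 0.1]
width: 0.266
grip_force: 0.0
```

send_rows(motion=[[0,0,0,-0.002,0,0,0.025],[0,0,0,0,0,0,0.025],[0,0,0,0,0,0,0.025]])

```text
time_s: 40.37
tcp_pos: [0.5856, -0.0848, 0.0155]
orientation: [-0.0, 0.016, 1.0, -0.0]
contact_force: [0.2, -0.8, -0.2]
width: 0.265
grip_force: 0.2
```

send_rows(motion=[[0,0,0,-0.0015,0,0,0.025],[0,0,0,0,0,0,0.025],[0,0,0,0,0,0,0.025]])

```text
time_s: 40.62
tcp_pos: [0.5859, -0.0849, 0.0153]
orientation: [-0.001, 0.016, 1.0, 0.0]
contact_force: [-9.0, 0.3, 6.4]
width: 0.269
grip_force: 4.7
```

```bash
python3 - <<'E'
from h import *
plan([*S((-27.8,-129))[:2],.013],178.2)
E
```

```text
turn -0.1 shift mm [ 0.2 -0.6  2.3] tcp [ 0.5859 -0.0849  0.0153] tilt [-0.003  0.    -1.   ] t 40.6
```

send_rows(motion=[[0,0,0,0.01,0,0,0.025],[0,0,0,0.03,0,-0.02,0.05],[0,0,0,0.035,0,-0.02,0.05],[0,0,0,0.03,0.02,-0.02,0.05],[0,0,0,0.03,0.025,-0.02,0.05],[0,0,0,0.025,0.03,-0.02,0.05],[0,0,0,0.02,0.035,-0.02,0.05],[0,0,0,0.02,0.035,-0.02,0.05],[0,0,0,0,0.04,0,0.05],[0,0,0,0,0.04,0,0.05],[0,0,0,0,0.04,0,0.05],[0,0,0,0,0.04,0,0.05],[0,0,0,0,0,0,0.05]])

```text
time_s: 41.7
tcp_pos: [0.4021, 0.2252, 0.1507]
orientation: [0.0, 0.013, 1.0, 0.001]
contact_force: [-1.2, -0.2, 0.8]
width: 0.534
grip_force: 0.0
```

```bash
python3 - <<'E'
from h import *
c=cam("top");save(c,"b11.png",(260,110,460,220),4)
print([(d["score"],d["location"]) for d in ctrl.tip_of("top","dial_grip")])
for k,r in(("green",(265,120,308,215)),("orange",(305,120,345,215)),("red",(340,120,380,215)),("blue",(374,120,413,215))):
    x0,y0,x1,y1=r; h=cv2.cvtColor(c["color"][y0:y1,x0:x1],cv2.COLOR_RGB2HSV);a,b=HUE[k];H=h[...,0]
    m=((H>=a)&(H<=b) if a<b else (H>=a)|(H<=b))&(h[...,1]>140)&(h[...,2]>60)
    ys,xs=np.nonzero(m); 
    if k=="orange": ys,xs=ys[h[...,2][m]>150],xs[h[...,2][m]>150]
    X=unp(c,(np.median(xs[ys>=ys.max()-1])+x0,ys.max()+.5+y0),.021); d=(X-S((0,0)))*1e3; x,y,an=json.load(open("shelf.json"))
    print(k,"tail shelf x",np.cos(an)*d[0]+np.sin(an)*d[1],"y",-np.sin(an)*d[0]+np.cos(an)*d[1])
E
```

```text
[(0.54, [179.7, 437.2])]
green tail shelf x -19.561616197919147 y 125.73792461801547
orange tail shelf x -17.34612679261485 y 42.116232309253874
red tail shelf x -22.055866327123937 y -52.72260516670754
blue tail shelf x -19.98323676928231 y -133.4935894486988
```

View pics/b11.png

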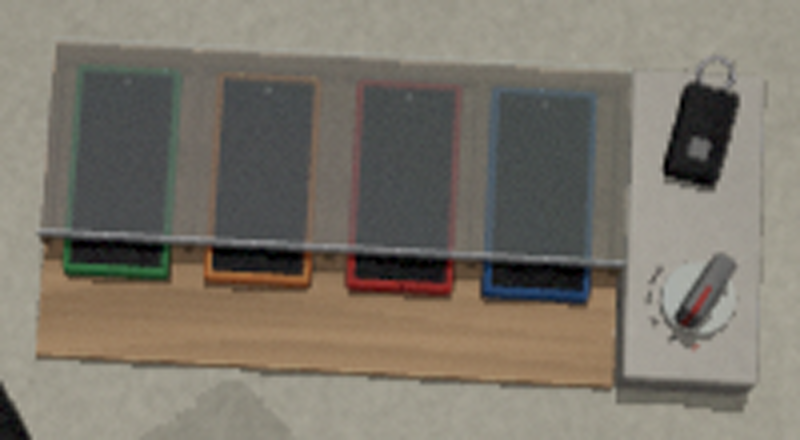

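All four phones are home: each tail stands about 36 crop pixels in front of the glass. The dial's red pointer (crop 690,312) points front-left, i.e. at 1 h, so it needs two clicks clockwise.

```bash
python3 - <<'E'
from h import *
c=cam("top");x,y,an=json.load(open("shelf.json"))
def sh(X): d=(X-S((0,0)))*1e3; return np.round([np.cos(an)*d[0]+np.sin(an)*d[1],-np.sin(an)*d[0]+np.cos(an)*d[1]],1)
im=cv2.resize(c["color"][160:202,415:452],None,fx=8,fy=8,interpolation=cv2.INTER_CUBIC)
hsv=cv2.cvtColor(im,cv2.COLOR_RGB2HSV)
print("net",sh(unp(c,(437.2,179.7),.067)),"skirt",sh(unp(c,(699/4+259.6,299/4+109.6),.044)))
m=(hsv[...,2]<140).astype(np.uint8); m=cv2.morphologyEx(m,cv2.MORPH_OPEN,np.ones((15,15)))
n,l,st,ce=cv2.connectedComponentsWithStats(m)
for i in range(1,n):
    if st[i,4]>1000:
        q=cv2.minAreaRect(np.argwhere(l==i)[:,::-1].astype(np.float32)); p=cv2.boxPoints(q)/8+[414.6,159.6]
        print(st[i,4],[sh(unp(c,u,.074)).tolist() for u in p],sh(unp(c,p.mean(0),.074)))
t=S((-30,-220)); plan([*S((-25,-220))[:2],.13],148.2)
ctrl.read_camera("side"); print([(d["score"],d["location"],sh(unp(cam("side"),d["location"][::-1],.067))) for d in ctrl.tip_of("side","dial_grip")])
print(ctrl.get_obs()["joint_pos"])
E
```

```text
net [ -15.2 -223.2] skirt [ -20.5 -222. ]
4872 [[28.4, -167.5], [28.7, -172.5], [-71.7, -175.6], [-72.0, -170.7]] [ -22.  -171.6]
12441 [[-48.6, -192.0], [2.8, -225.5], [-12.9, -248.6], [-64.2, -215.1]] [ -30.8 -220.3]
turn 30.0 shift mm [-363.5 -238.9   20.4] tcp [0.4026 0.2181 0.1503] tilt [-0. -0. -1.] t 41.9
[(0.19, [301.5, 445.6], array([  58.6, -239.4]))]
[-0.66895235  0.18644204  0.11881836  2.07393388 -0.02813763  0.88268887
  1.00251541]
```

send_rows(motion=[[0,0,6,0,0,0,0.05],[0,0,6,0,0,0,0.05],[0,0,6,0,0,0,0.05],[0,0,6,0,0,0,0.05],[0,0,6,0,0,0,0.05],[0,0,0,-0.02,-0.012,0,0.05],[0,0,0,-0.027,-0.018,0,0.05],[0,0,0,-0.027,-0.018,0,0.05],[0,0,0,-0.027,-0.018,0,0.05],[0,0,0,-0.027,-0.018,0,0.05],[0,0,0,-0.027,-0.018,0,0.05],[0,0,0,-0.027,-0.018,0,0.05],[0,0,0,-0.027,-0.018,0,0.05],[0,0,0,-0.027,-0.018,0,0.05],[0,0,0,-0.027,-0.018,0,0.05],[0,0,0,-0.027,-0.018,0,0.05],[0,0,0,-0.027,-0.018,0,0.05],[0,0,0,-0.027,-0.017,0,0.05],[0,0,0,-0.02,-0.012,0,0.05],[0,0,0,0,0,0,0.05]])

```text
time_s: 43.67
tcp_pos: [0.5859, -0.1828, 0.1505]
orientation: [0.001, 0.277, 0.961, -0.001]
contact_force: [-0.4, -1.3, -0.3]
width: 0.533
grip_force: 0.0
```

send_rows(motion=[[0,0,0,0,0,0,0.05],[0,0,0,0,0,0,0.05]])

```text
time_s: 43.83
tcp_pos: [0.5852, -0.1768, 0.1503]
orientation: [-0.0, 0.275, 0.962, 0.0]
contact_force: [0.1, 1.3, -0.3]
width: 0.536
grip_force: 0.0
```

```bash
python3 - <<'E'
from h import *
plan([*S((-20,-220))[:2],.051],148.2)
E
```

```text
turn -0.1 shift mm [-4.6  2.9 99.3] tcp [ 0.5852 -0.1768  0.1503] tilt [-0.  0. -1.] t 43.8
```

send_rows(motion=[[0,0,0,-0.0045,0.003,0.02,0.05],[0,0,0,0,0,0.03,0.05],[0,0,0,0,0,0.019,0.05],[0,0,0,0,0,0,0.05],[0,0,0,0,0,0,0.05]])

```text
time_s: 44.25
tcp_pos: [0.5907, -0.1758, 0.0815]
orientation: [-0.001, 0.274, 0.962, 0.0]
contact_force: [0.5, 0.8, 0.2]
width: 0.532
grip_force: 0.0
```

```bash
python3 - <<'E'
from h import *
plan([*S((-20,-220))[:2],.051],148.2)
c=cam("side");save(c,"s12.png",(370,230,470,330),6)
E
```

```text
turn -0.0 shift mm [-0.5 -0.7 30.5] tcp [ 0.5907 -0.1758  0.0815] tilt [-0.001  0.    -1.   ] t 44.2
```

View pics/s12.png

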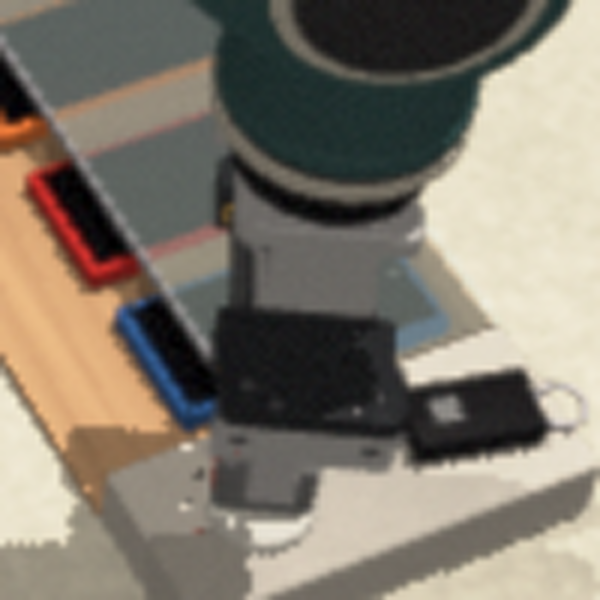

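```bash
python3 - <<'E'
from h import *
c=cam("side");x,y,an=json.load(open("shelf.json"))
def sh(X): d=(X-S((0,0)))*1e3; return np.round([np.cos(an)*d[0]+np.sin(an)*d[1],-np.sin(an)*d[0]+np.cos(an)*d[1]],1)
print("skirt",sh(unp(c,(337/4+329.6,458/4+199.6),.044)),"bar top",sh(unp(c,(340/4+329.6,425/4+199.6),.074)))
# shelf corner check: housing front-left/right top corners in s9 (230,437),(292,533)
for p,q in(((230,437),(-70,-179)),((292,533),(-70,-261))): print(sh(unp(c,(p[0]/4+329.6,p[1]/4+199.6),.036)),q)
c=cam("top");print("bar top from top view",sh(unp(c,(706/4+259.6,289/4+109.6),.074)))
E
```

```text
skirt [ -21.7 -227.9] bar top [ -21.4 -223.6]
[ -71.8 -182.5] (-70, -179)
[ -70.7 -260.3] (-70, -261)
bar top from top view [ -22.4 -219.2]
```

send_rows(motion=[[0,0,0,0,0,0.015,0.05],[0,0,0,0,0,0.015,0.05],[0,0,0,0,0,0,0.05],[0,0,0,0,0,0,0.005],[0,0,0,0,0,0,0.005],[0,0,0,0,0,0,0.005],[0,0,0,0,0,0,0.005],[0,0,0,0,0,0,0.005],[0,0,0,0,0,0,0.005]])

```text
time_s: 45.15
tcp_pos: [0.5905, -0.1784, 0.052]
orientation: [-0.0, 0.275, 0.962, -0.001]
contact_force: [-10.6, -12.7, 8.8]
width: 0.144
grip_force: 27.4
```

```bash
python3 - <<'E'
from h import *
o=ctrl.get_obs();print(o["contact_force"],o["wrist_torque"],o["width"]*94,o["joint_pos"])
plan([*S((-21,-221))[:2],.051],148.2)
E
```

```text
[-10.55209481 -12.67275222   8.75434318] [-2.71549720e+00  2.48128765e+00 -1.88603126e-03] 13.566316482746393 [-0.01488506  0.60532567  0.34650041  1.75860813 -0.26354073  0.82367877
  1.4691948 ]
turn -0.1 shift mm [1.2 0.2 1. ] tcp [ 0.5905 -0.1784  0.052 ] tilt [-0.001 -0.002 -1.   ] t 45.1
```

send_rows(motion=[[0,0,0,0.001,-0.0025,0,0.005],[0,0,0,0,0,0,0.005],[0,0,0,0,0,0,0.005]])

```text
time_s: 45.4
tcp_pos: [0.5902, -0.1785, 0.052]
orientation: [0.001, 0.274, 0.962, -0.0]
contact_force: [5.6, -2.3, -1.3]
width: 0.148
grip_force: 30.0
```

send_rows(motion=[[0,0,5,0,0,0,0.005],[0,0,5,0,0,0,0.005],[0,0,5,0,0,0,0.005],[0,0,5,0,0,0,0.005],[0,0,5,0,0,0,0.005],[0,0,5,0,0,0,0.005],[0,0,0,0,0,0,0.005]])

```text
time_s: 45.98
tcp_pos: [0.5905, -0.1779, 0.0521]
orientation: [0.001, 0.516, 0.857, 0.0]
contact_force: [7.5, 0.3, 1.8]
width: 0.145
grip_force: 29.9
```

```bash
python3 - <<'E'
from h import *
o=ctrl.get_obs();print(o["contact_force"],o["wrist_torque"],o["width"]*94,o["joint_pos"][6])
plan([*S((-21,-221))[:2],.051],88.2)
E
```

```text
[7.49135079 0.3030074  1.80399709] [ 0.12519811 -1.46210552  0.03159   ] 13.619648065030695 1.0272147452817502
turn 29.7 shift mm [ 0.2 -1.   1.1] tcp [ 0.5905 -0.1779  0.0521] tilt [ 0.003 -0.001 -1.   ] t 46.0
```

send_rows(motion=[[0,0,5,0,0,0,0.005],[0,0,5,0,0,0,0.005],[0,0,5,0,0,0,0.005],[0,0,5,0,0,0,0.005],[0,0,5,0,0,0,0.005],[0,0,5,0,0,0,0.005],[0,0,0,0,0,0,0.005],[0,0,0,0,0,0,0.005]])

```text
time_s: 46.65
tcp_pos: [0.5912, -0.1772, 0.0521]
orientation: [0.001, 0.718, 0.696, 0.001]
contact_force: [11.3, 2.2, -2.2]
width: 0.145
grip_force: 30.0
```

```bash
python3 - <<'E'
from h import *
o=ctrl.get_obs();print(o["contact_force"],o["wrist_torque"],o["width"]*94,o["joint_pos"][6])
plan([*S((-21,-221))[:2],.051],88.2)
E
```

```text
[11.32284753  2.19029471 -2.23713544] [ 0.88823568 -2.49552545  0.02520652] 13.635215756572773 0.5925851051535509
turn -0.0 shift mm [-0.5 -1.6  1.1] tcp [ 0.5912 -0.1772  0.0521] tilt [ 0.004  0.    -1.   ] t 46.6
```

Turned the full 60°. I release, rise, swing clear and check.

send_rows(motion=[[0,0,0,0,0,0,0.05],[0,0,0,0,0,0,0.05],[0,0,0,0,0,0,0.05],[0,0,0,0,0,0,0.05],[0,0,0,0,0,-0.015,0.05],[0,0,0,0,0,-0.03,0.05],[0,0,0,0,0,-0.035,0.05],[0,0,0,0,0,-0.035,0.05],[0,0,0,0.01,-0.025,0,0.05],[0,0,0,0.02,-0.03,0,0.05],[0,0,0,0.025,-0.03,0,0.05],[0,0,0,0.025,-0.03,0,0.05],[0,0,0,0.025,-0.03,0,0.05],[0,0,0,0.025,-0.02,0,0.05],[0,0,0,0.03,0,0,0.05],[0,0,0,0.03,0,0,0.05],[0,0,0,0.03,0,0,0.05],[0,0,0,0.03,0,0,0.05],[0,0,0,0,0,0,0.05],[0,0,0,0,0,0,0.05]])

```text
time_s: 48.32
tcp_pos: [0.432, 0.078, 0.1664]
orientation: [0.0, 0.718, 0.697, -0.0]
contact_force: [0.8, -1.0, 0.1]
width: 0.531
grip_force: 0.0
```

```bash
python3 - <<'E'
from h import *
c=cam("side");
a=c["color"][170:345,220:480][:,:,::-1]; t=cam("top")["color"][110:225,260:460][:,:,::-1]
a=cv2.resize(a,(390,262),interpolation=cv2.INTER_CUBIC);t=cv2.resize(t,(580,333),interpolation=cv2.INTER_CUBIC)
o=np.zeros((600,580,3),np.uint8);o[:333]=t;o[335:597,:390]=a;cv2.imwrite("pics/f.png",o)
print(ctrl.get_obs()["tcp_pos"])
E
```

```text
[0.43204713 0.07627009 0.16640569]
```

View pics/f.png

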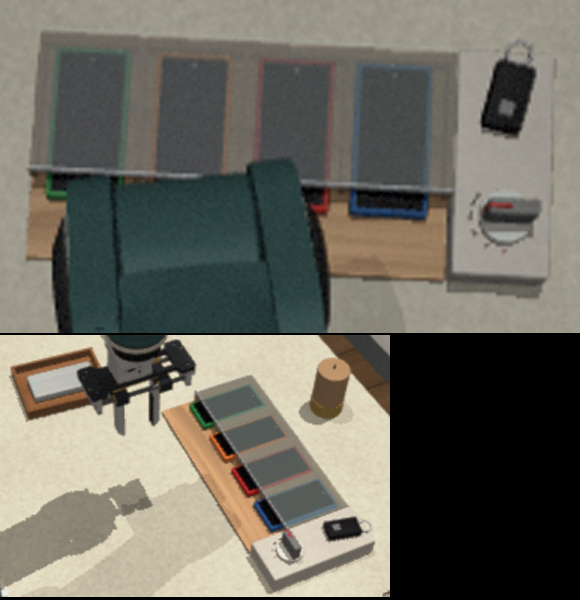

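The pointer (490,207) points left, at 3 h. All four phones are home and the bank is in the tray, so I hand in.

```bash
python3 -c "from workcell import ctrl; print(ctrl.close_job())"
```

```text
the job is handed in; nothing more can be done
None
```

The job is handed in: the silver bank is flat in the tray, all four phones are home in their own bays, and the timer is at 3 h. While pulling the bank out I pushed the red phone about 5 cm, but it stayed flat and went into its bay normally.

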